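# Shut and bar the pastry case

### The arm

A 6-joint arm with a two-finger parallel gripper is mounted at the origin on the work surface. World frame = base frame: x ahead of the robot, y to its left, z up, the work surface at z = 0. Lengths are in m, angles in rad, forces in N, time in s.
With the tool pointing down it reaches from about 0.25 to 0.775 m from the base axis. Payload 8.9 kg.
Tool frame: the origin (TCP) lies on the centre line of the jaws, within the pads' length; the fingertips stand 25 mm ahead of it and the grasp point (between the pads) lies 6 mm ahead of it (arm.finger_overhang is the distance from the TCP to the fingertips, in m); y points along the fingers, x is the direction in which the jaws open and shut, and the axes are right-handed (so a half turn about y gives the same grasp; the last joint's range is limited). The gripper opens to 85 mm and grips with 20 to 120 N. Pads are 22 mm wide; open, the fingers measure 114 mm over their backs; the gripper's body (76 mm by 85 mm) begins 54 mm behind the grasp point. The pads swing forward as they close: fully open they stand 13 mm farther back than shut.
Start: joints at [-1.263, 0.291, -0.153, 1.127, 0, 1.431], TCP at [0.227, -0.473, 0.256] pointing down, gripper open.
Joint ranges: [-2.52, 2.52], [-0.91, 1.74], [-1.3, 1.37], [-1.96, 2.02], [-1.52, 1.47], [-3.14, 3.14]. Speed limits (rad/s): [2.22, 2.22, 2.79, 3.14, 3.14, 3.14].

### API

Orientations are given as a unit quaternion [x, y, z, w].
In Python, from plant import arm, fingers, inverse_kinematics, vision gives the robot as it stands. Calls block until the motion is done:
- arm.move_pose(position, orientation): joint-space move of the TCP to a pose.
- arm.move_l(position, ori=None, velocity=0.15, max_force=None): straight line of the TCP; ori=None keeps the orientation; velocity is the mean speed in m/s. With max_force (N) it stops when the force on the tool has changed by that much, and returns True; else False.
- arm.movej(angles): joint-space move.
- fingers.set_gripper(opening, grip_force=None): finger opening in m; grip_force is the grip in N (None keeps the last); returns when the fingers have stopped.
- arm.hold(seconds).
- inverse_kinematics(position, orientation): joint angles nearest the present ones, or None.
- vision.camera(name): name is "scene" or "top" or "wrist"; returns a dict with "frame" (480x640x3 uint8, blue, green, red), "z_map" (480x640 float32, m along the optical axis (not along the pixel's ray), 0 where there is no reading), "camera_matrix" (3x3 intrinsics, pixels), "rvec" (rotation vector, rad) and "tvec" (3), from world to camera coordinates, as OpenCV has them. Camera axes: x right, y down, z forward; pixel columns grow to the right and rows downward; lengths in m; the calibration is good to about 2 mm. The wrist camera is an equidistant fisheye: a pixel r from the principal point sees the ray r / f radians off the axis. A picture is of the moment at which its call begins.
A pose or a line that the arm cannot do raises arm.PlanningError and nothing moves.
- arm.hand_in(): hands the job in, once; it reports no verdict.
Trained networks look in a picture, given as the dict that the camera call returned (one of the last four; its "shot" number tells which), for a name from the list of things; names that differ only in an ending like _2 or _b are one class to them, and where a whole thing is asked for, a point or a joint stands for the part that bears it (a point fixed in the world has none). Each returns a list of dicts, best first, with "conf" (0 to 1); they miss things now and then, are a little off and sometimes report something else, mostly with a low value. They report only what shows in the picture. A call takes as long as a camera call.
- vision.spot_in(picture, label): "bbox" ([left, top, right, bottom] in pixels, round what is visible of it).
- vision.mark_of(picture, label): "at" ([column, row] in pixels: a listed point, or the origin of a listed thing).
Readings, each from a call of its own:
- arm.current_clock(): time.
- arm.current_joint_positions(): joint angles.
- arm.current_qd(): joint speeds.
- arm.current_tau(): joint torques, N m.
- arm.current_tool_pos(): TCP position.
- arm.current_tcp_rot(): TCP orientation.
- arm.current_contact_force(): force on the tool from outside, world axes, zero at the start.
- arm.current_wrist_torque(): the same for the moment, N m.
- arm.current_width(): finger opening in m.
Only numpy, scipy, OpenCV 4.12 (cv2) and the standard library are available. Lean on these libraries where they do the work, as an engineer would, in place of code of your own. Each camera call takes 0.05 s, during which the arm holds its last target. There are 200 camera calls.

### The job

Push the pastry case's door shut until it seats on its catch. Then, with the red lever still open, push the lock's sliding leg out toward the door until its red band is level with the brass marker, and while holding it there squeeze the red cam lever fully closed against the handle. The leg springs back if released, so finish still pinching lever and handle firmly together with the band at the marker, ready for me to fit the pin; leave the cups, bottle, jar and tools alone.

Things in the scene. Friction and masses are not known exactly. Their poses are not given: they have to be found in the camera images.
- case: pastry case and bar lock, one fixed fixture on a dark base board. Clear-sided metal case 220 mm deep (x) x 260 wide (y), roof 222 mm above the counter. Origin on the counter under the case's middle; x to its back (front face x = -110 mm), y to the hinge side. The lock's rail runs along y on the case's -y side (robot's right): middle line x = -146, y -395 to -145 mm, top 78 mm high
- door (a joint): angle of the case's front door (rad): 0 fully shut and seated, grows as it opens toward the robot. Clear pane in a metal frame 260 wide x 195 high x 15 mm thick, top edge 210 mm above the counter. Stays where it is left. From about 0.09 rad the catch, a sprung ball, resists with about 4 N at the free edge; pushed past about 0.045 rad it snaps to 0 and stays
- door_hinge (a point): point on the door's hinge line, vertical at the left (case +y) front edge of the case, at the back face of the door, 192 mm above the counter; turns with the door: x is the door's inward normal, -y runs along the door from the hinge to its free edge
- door_push (a point): point on the outer (robot-side) face of the door's metal top rail, 200 mm from the hinge, 192 mm above the counter: a good place to push. The rail is 36 mm high (18 mm above and below this point); the case roof is 30 mm above it. Axes as door_hinge. Lower down a small knob stands 20 mm out of the door, 125 mm above the counter
- leg: sliding leg of the lock, an aluminium bar 20 x 20 x 230 mm with a rubber tip, top 85 mm above the counter; axes as the case, origin 65 mm above the counter, under the leg's handle. Slides along case y only: starts fully back, goes up to 120 mm toward the door (+y). A spring pulls it back with 3 N at the start, 5 N at full length, even with the lever closed (the cam alone does not hold it)
- leg_mark (a point): middle, on the leg's top face, of the red band round the leg (6 mm wide), 70 mm ahead (case +y) of leg_handle; y axis along case y
- marker_tip (a point): tip of the brass length marker clipped on the robot side of the rail (16 mm wide, top 90 mm above the counter); y axis along case y. The leg is at its mark when the red band's case y equals this tip's. Differs each time, 55 to 95 mm of leg travel from rest; it does not move
- leg_handle (a point): top middle of the leg's black handle, a T from above, 145 mm above the counter; axes as the case. Upright lug: x +2 to +10, y -18 to +18, z -56 to 0 mm. Cross plate at its door end: x -55 to +55, y +18 to +26, z -40 to 0 mm; fingers pointing down either side of lug and lever push its -y face to case +y, and the spring keeps it against them
- lever: red cam lever hinged on the leg, beside the lug on its -x (robot) side: plate 8 mm thick, 30 wide (y -17 to +13 mm), 50 long. Origin on its pivot, at x = -6, z = -50 mm of leg_handle; z runs along the lever to its end. Open it leans out to case -x (0.45 to 0.65 rad at the start, 0.7 at most), its end 22 to 30 mm further out than when closed; closed it is upright
- lever_end (a point): middle of the red lever's free end, 50 mm from its pivot. About 5 N toward case +x here closes the lever; it stays where it is left. Closed, lug and lever together measure 20 mm in x, their middle at x = 0 of leg_handle: a pinch along case x over both closes it
- pitcher: steel milk pitcher, 84 mm across, 85 mm high, loose, origin under its middle. To be left alone.
- cup_pink: pink cup, 76 mm across, 65 mm high, loose, origin under its middle. To be left alone.
- cup_white: white cup, 76 mm across, 65 mm high, loose, origin under its middle. To be left alone.
- bean_jar: amber jar of beans, 90 mm across, 140 mm high, loose, origin under its middle. To be left alone.
- tamper: steel coffee tamper standing on its base, 58 mm across, 90 mm high, loose, origin under its middle. To be left alone.
- syrup: green glass syrup bottle, 64 mm across, 200 mm high, loose, origin under its middle. To be left alone.

How it is judged:
On the way, in this order (a step that is already met when the one before it is completed fails the run):
1. the door is shut and seated on its catch (value of joint door below 0.025 rad), for 0.2 s.
2. the leg's band is held level with the marker by its handle, lever still open (y of leg_mark in the frame of marker_tip between -0.006 and 0.006 m and angle between lever's own z axis and vertical above 0.3 rad and (contact force between the fingers and handle_lug above 0.5 N or contact force between the fingers and handle_cross_plate above 0.5 N)), for 0.2 s.
3. the lever is closed with the leg still at the mark (y of leg_mark in the frame of marker_tip between -0.006 and 0.006 m and angle between lever's own z axis and vertical below 0.08 rad), for 0.2 s.
At the end, for the whole second after the job is handed in: The door is seated (under 0.025 rad), the leg's red band is within 6 mm of the marker's tip and still, the cam lever is closed (under 0.08 rad), and the fingers are still pinching: over 3 N on the handle and over 3 N on the lever (all of step 3 and value of joint door below 0.025 rad and contact force between the fingers and handle_lug above 3 N and contact force between the fingers and lever above 3 N and linear speed of leg below 0.01 m/s); the arm keeps its last pose, push and grip.
It fails at once if the lever is closed while the leg is off its mark (angle between lever's own z axis and vertical below 0.2 rad and (y of leg_mark in the frame of marker_tip below -0.012 m or y of leg_mark in the frame of marker_tip above 0.012 m)).
It fails at once if a bystander is pushed away or knocked over (distance of any of pitcher, cup_pink, cup_white, bean_jar, tamper, syrup from where it was at the start of the episode above 0.03 m or angle between any of pitcher, cup_pink, cup_white, bean_jar, tamper, syrup's own z axis and vertical above 0.4 rad).
It also fails if it takes over 53 s, if anything falls off the work surface, if the arm or the gripper's body presses on something with over 40 N, if the wrist force passes 120 N, or if a joint passes its speed limit or range.

## Working session

There is one attempt and no reset: what is moved stays moved. The work goes in short steps, each a Python script; the robot and the scene stay as the last script left them, time stands still between calls to the robot, and variables do not carry over. Pictures are saved under pics/ and viewed, about 8 in all and at most 12, crops included, and the job is handed in when it is done.

```bash
ls; mkdir -p pics; cat > h.py <<'E'
import numpy as np, cv2
from plant import arm, fingers, inverse_kinematics, vision
def ray(p,uv):
    K=p["camera_matrix"]; return np.array([(uv[0]-K[0,2])/K[0,0],(uv[1]-K[1,2])/K[1,1],1.])
def toworld(p,c):
    R=cv2.Rodrigues(np.array(p["rvec"],float))[0]; return R.T@(c-np.array(p["tvec"]).ravel())
def depth_pt(p,uv):
    u,v=[int(round(x)) for x in uv]; w=p["z_map"][max(v-1,0):v+2,max(u-1,0):u+2]; w=w[w>0]
    return toworld(p,ray(p,uv)*np.median(w)) if len(w) else None
def plane_pt(p,uv,z):
    o=toworld(p,np.zeros(3)); d=toworld(p,ray(p,uv))-o; return o+d*(z-o[2])/d[2]
H=dict(door_hinge=.192,door_push=.192,case=0,leg=.065,leg_mark=.085,marker_tip=.09,leg_handle=.145,lever=.095,lever_end=.138,pitcher=0,cup_pink=0,cup_white=0,bean_jar=0,tamper=0,syrup=0)
E
python3 - <<'E'
from h import *
np.set_printoptions(precision=4,suppress=True)
for n in ("scene","top"):
    p=vision.camera(n); cv2.imwrite(f"pics/{n}0.png",p["frame"])
    print(n,toworld(p,np.zeros(3)))
    for l,z in H.items():
        m=vision.mark_of(p,l)[:2]
        for q in m: print(l,round(q["conf"],2),np.round(q["at"],1),"plane",plane_pt(p,q["at"],z),"depth",depth_pt(p,q["at"]))
print(arm.current_clock(),arm.current_tcp_rot())
E
```

```text
pics
scene [1.5737 0.0551 1.0113]
door_hinge 0.62 [289.4 253. ] plane [ 0.6943 -0.0995  0.192 ] depth [ 0.5806 -0.1195  0.0861]
door_hinge 0.6 [418.3 237.4] plane [0.5932 0.2156 0.192 ] depth [0.6303 0.2095 0.223 ]
door_push 0.8 [356.2 209.1] plane [0.4967 0.0525 0.192 ] depth [0.505  0.0525 0.1983]
door_push 0.59 [177.8 259.3] plane [ 0.7515 -0.3605  0.192 ] depth [ 0.6798 -0.3967  0.1205]
leg 0.93 [243.2 262.2] plane [ 0.6117 -0.2437  0.065 ] depth [ 0.6264 -0.2391  0.0794]
leg_mark 0.68 [267.5 259.7] plane [ 0.6138 -0.1744  0.085 ] depth [ 0.6157 -0.1739  0.0868]
marker_tip 0.38 [288.5 253.8] plane [ 0.5883 -0.1207  0.09  ] depth [ 0.5825 -0.1217  0.0846]
leg_handle 0.91 [239.2 241.3] plane [ 0.6162 -0.2467  0.145 ] depth [ 0.5961 -0.253   0.1269]
lever 0.37 [236.4 252.2] plane [ 0.606  -0.2613  0.095 ] depth [ 0.6275 -0.2543  0.1153]
lever_end 0.65 [242.7 232.1] plane [ 0.5701 -0.2484  0.138 ] depth [ 0.412  -0.2963  0.0004]
pitcher 0.75 [262.6 320.4] plane [ 0.7549 -0.1648  0.    ] depth [ 0.7927 -0.1547  0.0466]
cup_pink 0.68 [178.6 259.8] plane [ 0.5606 -0.4549  0.    ] depth 
[... 1472 characters left out ...]
th [ 0.5856 -0.2558  0.1361]
pitcher 0.85 [347.7 189.8] plane [ 0.7631 -0.1598  0.    ] depth [ 0.7621 -0.1593  0.0069]
cup_pink 0.63 [457.5 259. ] plane [ 0.5621 -0.4692  0.    ] depth [ 0.5619 -0.4678  0.0056]
cup_white 0.72 [384.5 240.4] plane [ 0.6171 -0.2626  0.    ] depth [ 0.6111 -0.2488  0.1026]
cup_white 0.57 [430.  311.7] plane [ 0.4138 -0.3879  0.    ] depth [ 0.414  -0.387   0.0043]
bean_jar 0.97 [442.5 221.3] plane [ 0.6701 -0.429   0.    ] depth [ 0.6581 -0.3982  0.1343]
tamper 0.81 [479.4 299. ] plane [ 0.4481 -0.5286  0.    ] depth [ 0.4492 -0.5202  0.0295]
syrup 0.77 [126.  270.5] plane [0.539  0.4724 0.    ] depth [0.5374 0.4405 0.1111]
1.6 [-0.5983  0.3768 -0.3768  0.5983]
```

```bash
python3 - <<'E'
import cv2
t=cv2.imread("pics/top0.png");cv2.imwrite("pics/top0c.png",cv2.resize(t[150:350,90:510],(800,381),interpolation=cv2.INTER_CUBIC))
t=cv2.imread("pics/scene0.png");cv2.imwrite("pics/scene0c.png",cv2.resize(t[180:340,140:440],(800,427),interpolation=cv2.INTER_CUBIC))
E
```

```text
(no output)
```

View pics/top0c.png

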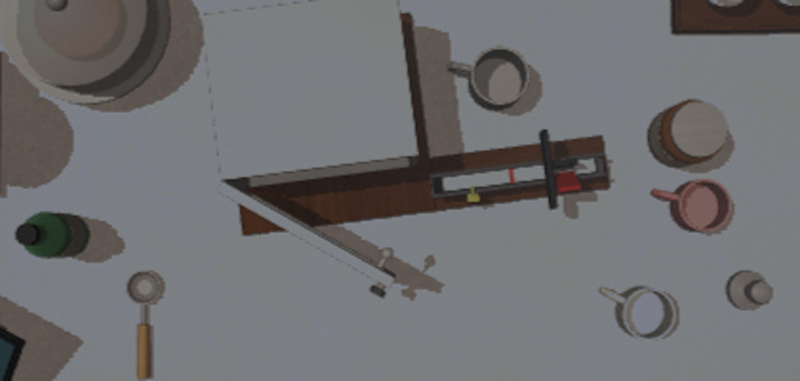

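View pics/scene0c.png

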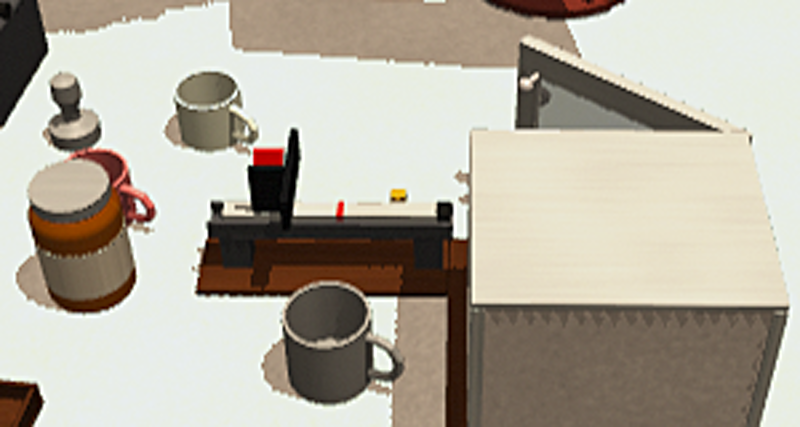

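Top view: hinge near crop (225,183), door's free edge at (385,280), about 0.64 rad open. Red lever is at (567,183), red band at (512,176) and brass marker at (473,196). The case is yawed about +7°. I'll fit the case pose from the roof and the lock coordinates from colour.

```bash
cat >> h.py <<'E'
from scipy.spatial.transform import Rotation as Ro
def ori(yaw,s=1):
    x=s*np.array([np.cos(yaw),np.sin(yaw),0]); y=np.array([0,0,-1.])
    return Ro.from_matrix(np.c_[x,y,np.cross(x,y)]).as_quat()
def R2(a): return np.array([[np.cos(a),-np.sin(a)],[np.sin(a),np.cos(a)]])
E
python3 - <<'E'
from h import *
np.set_printoptions(precision=4,suppress=True)
p=vision.camera("top")
v,u=np.nonzero(p["z_map"]>0)
K=p["camera_matrix"]; z=p["z_map"][v,u]
C=np.c_[(u-K[0,2])/K[0,0]*z,(v-K[1,2])/K[1,1]*z,z]
R=cv2.Rodrigues(np.array(p["rvec"],float))[0]
W=(C-np.array(p["tvec"]).ravel())@R
Q=W[(abs(W[:,2]-.222)<.004)&(W[:,0]>.5)]
m=np.zeros((480,640),np.uint8); 
r=cv2.minAreaRect((Q[:,:2]).astype(np.float32)); print("roof",r,cv2.boxPoints(r),np.median(Q[:,2]),len(Q))
for n in ("top","scene"):
    q=vision.camera(n); hsv=cv2.cvtColor(q["frame"],cv2.COLOR_BGR2HSV)
    for nm,lo,hi,zz in (("red",(0,170,60),(6,255,255),.085),("yel",(20,120,60),(35,255,255),.09)):
        k,_,st,ce=cv2.connectedComponentsWithStats(cv2.inRange(hsv,lo,hi))
        for i in range(1,k):
            if st[i,4]>2 and 200<ce[i][1]<300 and 200<ce[i][0]<420: print(n,nm,st[i],ce[i],plane_pt(q,ce[i],zz),depth_pt(q,ce[i]))
M=Ro.from_quat(arm.current_tcp_rot()).as_matrix(); print(M)
for s in (1,-1):
    for a in (.125,-.5): print(s,a,inverse_kinematics([.5,.0,.2],ori(a,s)),inverse_kinematics([.61,-.2,.14],ori(a,s)))
E
```

```text
roof ((0.6791467666625977, 0.33705368638038635), (0.7660485506057739, 0.34023261070251465), 89.43688201904297) [[ 0.5053 -0.0443]
 [ 0.8455 -0.0476]
 [ 0.853   0.7184]
 [ 0.5128  0.7217]] 0.22225579135492335 7220
top red [386 248   4   2   5] [387.6 248.2] [ 0.5909 -0.2592  0.085 ] [ 0.5884 -0.2518  0.1385]
top yel [336 250   6   6  20] [338.1  253.05] [ 0.5789 -0.1248  0.09  ] [ 0.5791 -0.1249  0.0868]
scene red [235 236  11   6  66] [240.  238.5] [ 0.5378 -0.2681  0.085 ] [ 0.5931 -0.2509  0.1345]
scene red [266 256   3   7  15] [267.1333 258.9333] [ 0.611  -0.1759  0.085 ] [ 0.6123 -0.1756  0.0863]
scene yel [287 251   5   4  16] [289.    252.125] [ 0.5814 -0.1204  0.09  ] [ 0.5796 -0.1207  0.0883]
[[ 0.4321  0.      0.9018]
 [-0.9018  0.      0.4321]
 [-0.     -1.      0.    ]]
1 0.125 [-0.1463  0.2842 -0.3173  0.9692  0.      1.2995] [-0.4306  0.5896  0.0039  0.9851  0.      1.0152]
1 -0.5 [-0.1463  0.2842 -0.3173  0.9692  0.      1.9245] [-0.4306  0.5896  0.0039  0.9851  0.      1.6402]
-1 0.125 [-0.1463  0.2842 -0.3173  0.9692  0.     -1.8421] [-0.4306  0.5896  0.0039  0.9851  0.     -2.1264]
-1 -0.5 [-0.1463  0.2842 -0.3173  0.9692  0.     -1.2171] [-0.4306  0.5896  0.0039  0.9851  0.     -1.5014]
```

```bash
python3 - <<'E'
from h import *
np.set_printoptions(precision=4,suppress=True)
p=vision.camera("top"); K=p["camera_matrix"]
vv,uu=np.mgrid[0:480,0:640]; z=p["z_map"]
C=np.stack([(uu-K[0,2])/K[0,0]*z,(vv-K[1,2])/K[1,1]*z,z],-1)
R=cv2.Rodrigues(np.array(p["rvec"],float))[0]
W=(C-np.array(p["tvec"]).ravel())@R
m=((abs(W[...,2]-.222)<.004)&(z>0)).astype(np.uint8)
m=cv2.morphologyEx(m,cv2.MORPH_OPEN,np.ones((7,7)))
k,l,st,ce=cv2.connectedComponentsWithStats(m); i=l[int(190),int(250)]
Q=W[l==i][:,:2].astype(np.float32); r=cv2.minAreaRect(Q); b=cv2.boxPoints(r); print(r,b)
b=b[np.argsort(b[:,0])]; f=b[:2][np.argsort(b[:2,1])]; e=f[1]-f[0]
yaw=np.arctan2(-e[0],e[1]); org=np.array(r[0]); print("yaw",yaw,"front",f)
hinge=f.mean(0)+R2(yaw)@[0,.13]; print("hinge",hinge)
assert .05<yaw<.2 and max(r[1])<.29
np.save("case.npy",np.array([org[0],org[1],yaw,*hinge]))
for nm,pt in dict(mark=(.611,-.1758),mk=(.5805,-.1225),handle=(.616,-.2463)).items(): print(nm,R2(-yaw)@(np.array(pt)-org))
fingers.set_gripper(0)
def P(th,gap,zz): return [*(hinge+R2(yaw-th)@[-.015-.0145-gap,-.2]),zz]
th0=.64
arm.move_pose(P(th0,.06,.27),ori(yaw-th0)); 
arm.move_l(P(th0,.06,.205)); print(arm.current_clock())
print("hit",arm.move_l(P(th0,-.02,.205),velocity=.08,max_force=2),arm.current_tool_pos(),P(th0,0,.205),arm.current_contact_force())
E
```

```text
((0.7040572166442871, -0.1133272647857666), (1.9587944746017456, 2.6687521934509277), 0.08446208387613297) [[-0.2773  1.2196]
 [-0.2734 -1.4491]
 [ 1.6854 -1.4463]
 [ 1.6815  1.2225]]
yaw 0.001474152 front [[-0.2734 -1.4491]
 [-0.2773  1.2196]]
hinge [-0.2755  0.0152]Traceback (most recent call last):
  File "<stdin>", line 15, in <module>
AssertionError
```

```bash
cat > d.py <<'E'
from h import *
np.set_printoptions(precision=4,suppress=True)
p=vision.camera("top"); K=p["camera_matrix"]
vv,uu=np.mgrid[0:480,0:640]; z=p["z_map"]
C=np.stack([(uu-K[0,2])/K[0,0]*z,(vv-K[1,2])/K[1,1]*z,z],-1)
R=cv2.Rodrigues(np.array(p["rvec"],float))[0]
W=(C-np.array(p["tvec"]).ravel())@R
m=((abs(W[...,2]-.222)<.006)&(z>0)&(W[...,1]<.24)&(W[...,1]>-.1)&(W[...,0]>.5)).astype(np.uint8)
m=cv2.morphologyEx(m,cv2.MORPH_OPEN,np.ones((5,5)))
k,l,st,ce=cv2.connectedComponentsWithStats(m); i=1+st[1:,4].argmax(); print(st[1:])
Q=W[l==i][:,:2].astype(np.float32); r=cv2.minAreaRect(Q); b=cv2.boxPoints(r); print(r,b)
b=b[np.argsort(b[:,0])]; f=b[:2][np.argsort(b[:2,1])]; e=f[1]-f[0]
yaw=np.arctan2(-e[0],e[1]); org=np.array(r[0]); print("yaw",yaw,"front",f)
hinge=f.mean(0)+R2(yaw)@[0,.13]; print("hinge",hinge)
for nm,pt in dict(mark=(.611,-.1758),mk=(.5805,-.1225),handle=(.616,-.2463)).items(): print(nm,R2(-yaw)@(np.array(pt)-org))
assert .05<yaw<.2 and .21<min(r[1])<.23 and .25<max(r[1])<.28
np.save("case.npy",np.array([org[0],org[1],yaw,*hinge]))
fingers.set_gripper(0)
def P(th,gap,zz): return [*(hinge+R2(yaw-th)@[-.015-.0145-gap,-.2]),zz]
th0=.64
arm.move_pose(P(th0,.06,.27),ori(yaw-th0)); 
arm.move_l(P(th0,.06,.205)); print(arm.current_clock())
print("hit",arm.move_l(P(th0,-.02,.205),velocity=.08,max_force=2),arm.current_tool_pos(),P(th0,0,.205),arm.current_contact_force())
E
python3 d.py
```

```text
[[294 145   5   5  25]
 [281 147  22  34 381]
 [242 148  44  39 636]
 [260 150   5   7  35]
 [240 152  10  12  78]
 [208 156   8  10  71]
 [211 156  28  26 283]
 [259 158   7   9  59]
 [197 165   5   5  25]
 [227 167  13  32 258]
 [198 175   5   5  25]
 [199 176  11  16 100]
 [282 179  21  17 183]
 [275 182   6  12  72]
 [216 184   5   5  25]
 [239 184   5   5  25]
 [255 186  15  21 187]
 [268 189   6   6  36]
 [212 190   9  11  84]
 [201 194   9   9  65]
 [266 194  38  43 568]
 [222 197  12  11  99]
 [285 198   5   5  25]
 [205 204   5   5  25]
 [209 206  51  34 720]
 [248 207   8  10  69]
 [231 209   5   7  35]
 [257 209  15  21 166]
 [301 218   8   8  57]
 [205 224   7   9  55]
 [299 227   5   5  25]
 [226 234   7   5  35]
 [218 236   7   5  35]]
((0.6503049731254578, 0.13982629776000977), (0.13493342697620392, 0.06920109689235687), 77.05626678466797) [[0.6015 0.0818]
 [0.6689 0.0663]
 [0.6991 0.1978]
 [0.6317 0.2133]]
yaw -0.22591102 front [[0.6015 0.0818]
 [0.6317 0.2133]]
hinge [0.6457 0.2743]
mark [ 0.0324 -0.3164]
mk [-0.0093 -0.2713]
handle [ 0.0531 -0.384 ]Traceback (most recent call last):
  File "d.py", line 16, in <module>
    assert .05<yaw<.2 and .21<min(r[1])<.23 and .25<max(r[1])<.28
           ^^^^^^^^^^^^^^^^^^^^^^^^^^^^^^^^^^^^^^^^^^^^^^^^^^^^^^
AssertionError
```

```bash
sed -i 's/z=p\["z_map"\]$/z=cv2.medianBlur(p["z_map"],5)/; s/<.006/<.02/; s/np.ones((5,5))/np.ones((13,13))/' d.py; python3 d.py
```

```text
[[ 197  147  112   97 9115]]
((0.7233472466468811, 0.09529492259025574), (0.22138071060180664, 0.2612009346485138), 6.703455924987793) [[ 0.5982  0.2121]
 [ 0.6287 -0.0473]
 [ 0.8485 -0.0215]
 [ 0.818   0.2379]]
yaw 0.1169974 front [[ 0.6287 -0.0473]
 [ 0.5982  0.2121]]
hinge [0.5982 0.2115]
mark [-0.1432 -0.2561]
mk [-0.1673 -0.1996]
handle [-0.1465 -0.3267]
5.3667
hit False [0.4898 0.0432 0.205 ] [np.float64(0.4727853901386261), np.float64(0.05295532333850858), 0.205] [ 0.516  -0.7071 -0.0246]
```

```bash
python3 - <<'E'
from h import *
np.set_printoptions(precision=4,suppress=True)
ox,oy,yaw,hx,hy=np.load("case.npy"); hinge=np.array([hx,hy])
def P(th,gap,zz=.205): return [*(hinge+R2(yaw-th)@[-.015-.0145-gap,-.2]),zz]
for th in (.5,.4,.3,.2,.12):
    s=arm.move_l(P(th,0),ori(yaw-th),velocity=.1,max_force=15); print(th,s,arm.current_contact_force())
s=arm.move_l(P(-.12,0),ori(yaw),velocity=.06,max_force=14)
q=arm.current_tool_pos(); print(s,q,R2(-yaw)@(np.array(q[:2])-hinge),arm.current_contact_force(),arm.current_clock())
p=vision.camera("top"); cv2.imwrite("pics/top1c.png",cv2.resize(p["frame"][150:350,90:510],(800,381),interpolation=cv2.INTER_CUBIC))
print(vision.mark_of(p,"door_push")[:1],vision.mark_of(p,"door_hinge")[:1])
E
```

```text
0.5 False [ 0.2648 -0.8681 -0.9421]
0.4 False [-0.0514  0.2462 -0.5343]
0.3 False [0.4659 0.2303 0.5572]
0.2 False [ 0.3648  0.3181 -0.3563]
0.12 False [-0.1275 -0.4144 -0.1748]
True [0.594  0.0107 0.2041] [-0.0277 -0.1989] [-3.7112 -1.0438  2.1231] 8.7
[] [{'at': [206.5, 243.1], 'conf': 0.61}]
```

View pics/top1c.png

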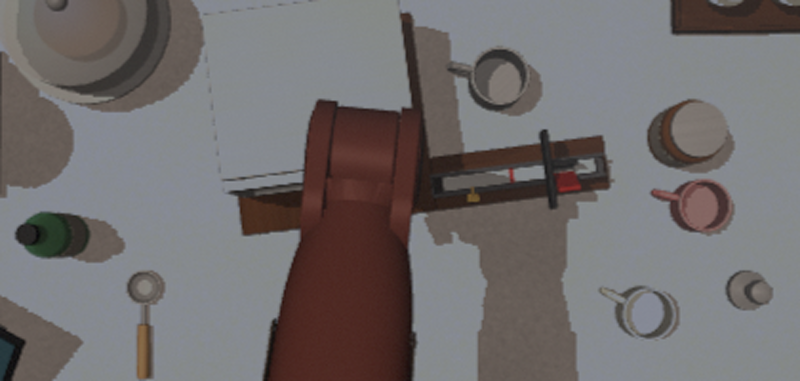

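```bash
cat >> h.py <<'E'
ox,oy,yaw,hx,hy=np.load("case.npy") if __import__("os").path.exists("case.npy") else [0]*5
def C2W(x,y,z): return [*(np.array([ox,oy])+R2(yaw)@[x,y]),z]
def W2C(p): return R2(-yaw)@(np.array(p[:2])-[ox,oy])
def wray(p,uv):
    K=p["camera_matrix"]; d=np.array([(uv[0]-K[0,2])/K[0,0],(uv[1]-K[1,2])/K[1,1]]); t=np.hypot(*d)
    return np.array([*(d/t*np.sin(t)),np.cos(t)])
def wplane(p,uv,z):
    o=toworld(p,np.zeros(3)); d=toworld(p,wray(p,uv))-o; return o+d*(z-o[2])/d[2]
E
python3 - <<'E'
from h import *
np.set_printoptions(precision=4,suppress=True)
q=arm.current_tool_pos(); n=R2(yaw)@[1,0]
print(arm.move_l([q[0]+.01*n[0],q[1]+.01*n[1],.205],velocity=.04,max_force=14),W2C(arm.current_tool_pos()),arm.current_contact_force())
q=arm.current_tool_pos()
arm.move_l([q[0]-.06*n[0],q[1]-.06*n[1],.205],velocity=.2)
arm.move_l([q[0]-.06*n[0],q[1]-.06*n[1],.26],velocity=.2)
arm.move_pose(C2W(-.156,-.335,.25),ori(yaw)); fingers.set_gripper(.085)
print(arm.current_clock())
t=vision.camera("top"); cv2.imwrite("pics/top2c.png",cv2.resize(t["frame"][200:300,190:400],(800,381),interpolation=cv2.INTER_CUBIC))
for l in ("door_push","door_hinge"):
    for m in vision.mark_of(t,l)[:1]: print(l,m,W2C(plane_pt(t,m["at"],.192)))
w=vision.camera("wrist"); cv2.imwrite("pics/wr2.png",w["frame"]); print(toworld(w,np.zeros(3)))
for l,z in (("leg_mark",.085),("marker_tip",.09),("leg_handle",.145),("lever_end",.138)):
    for m in vision.mark_of(w,l)[:2]: print(l,m,W2C(wplane(w,m["at"],z)))
E
```

```text
True [-0.1385 -0.0688] [-2.6311 -0.1795  1.9357]
11.7667
door_push {'at': [287.4, 243.9], 'conf': 0.74} [-0.1331 -0.071 ]
door_hinge {'at': [207.6, 243.5], 'conf': 0.97} [-0.1065  0.1293]
[ 0.5973 -0.1754  0.3664]
leg_mark {'at': [327.3, 135.5], 'conf': 0.95} [-0.1452 -0.2596]
marker_tip {'at': [317.1, 59.0], 'conf': 0.75} [-0.1529 -0.2021]
leg_handle {'at': [331.6, 250.2], 'conf': 0.68} [-0.1445 -0.3296]
lever_end {'at': [281.8, 247.4], 'conf': 0.74} [-0.1764 -0.33  ]
lever_end {'at': [327.9, 135.7], 'conf': 0.49} [-0.147  -0.2587]
```

View pics/top2c.png

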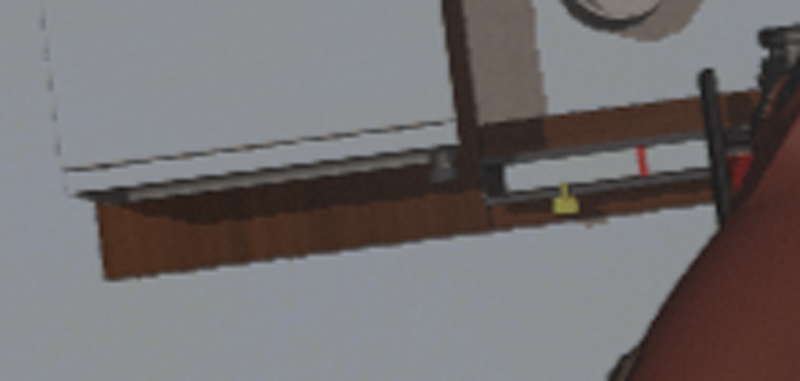

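View pics/wr2.png

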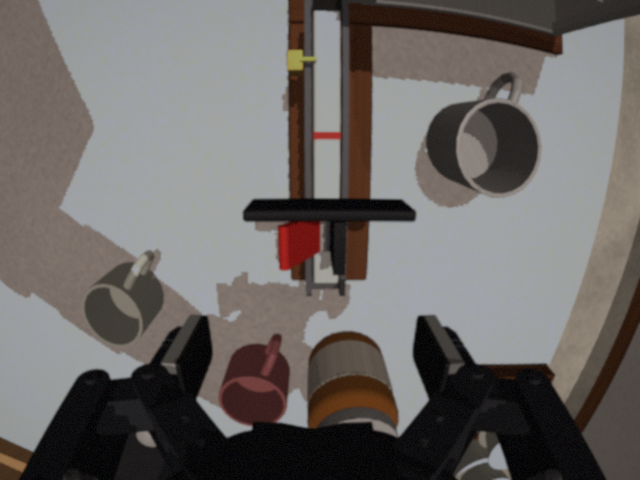

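Door is seated: its strip, crop (80,195)–(450,160), runs parallel to the case front, and the force push stopped at the shut position. In the wrist view the band is at (327,135) and the marker tip at (316,59), so travel is about 57 mm. Next I'll lower the open fingers round lug and lever and push.

```bash
cat > m.py <<'E'
from h import *
def look(name=None):
    w=vision.camera("wrist")
    if name: cv2.imwrite(name,w["frame"])
    hsv=cv2.cvtColor(w["frame"],cv2.COLOR_BGR2HSV); r=[]
    for nm,z in (("leg_mark",.085),("marker_tip",.09)):
        for m in vision.mark_of(w,nm)[:1]:
            c=W2C(wplane(w,m["at"],z)); r.append(c); print(nm,round(m["conf"],2),np.round(m["at"],1),c)
    if len(r)==2: print("band-tip mm",1e3*(r[0][1]-r[1][1]))
    return w
E
python3 - <<'E'
from m import *
np.set_printoptions(precision=4,suppress=True)
o=ori(yaw); x=-.1535
arm.move_l(C2W(x,-.337,.25),o); 
print(arm.move_l(C2W(x,-.337,.132),velocity=.1,max_force=6),arm.current_contact_force())
look()
print(arm.move_l(C2W(x,-.274,.132),velocity=.06,max_force=25),arm.current_contact_force(),W2C(arm.current_tool_pos()))
look("pics/wr3.png"); print(arm.current_clock())
E
```

```text
False [-0.6898  0.8729 -0.6969]
leg_mark 0.64 [330.5 133.6] [-0.1457 -0.2587]
marker_tip 0.79 [314.8   2.1] [-0.1525 -0.2002]
band-tip mm -58.50004344263801
False [-0.2137 -4.1738 -1.0152] [-0.1536 -0.2742]
leg_mark 0.86 [333.8 169.8] [-0.1447 -0.2116]
marker_tip 0.76 [317.3 144.7] [-0.152  -0.2003]
band-tip mm -11.308011973087561
15.25
```

View pics/wr3.png

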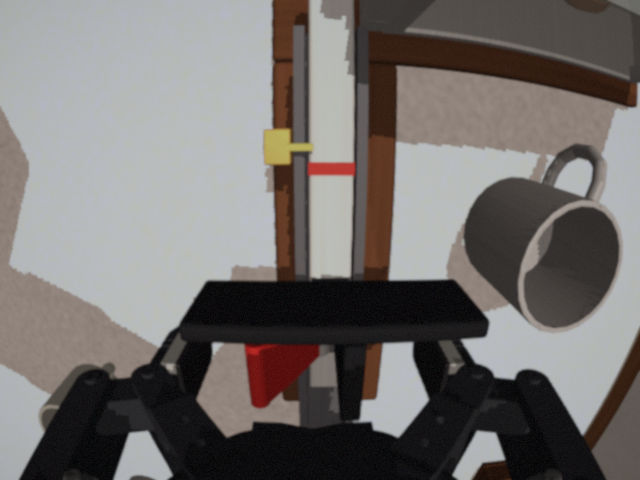

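Fingers sit either side of lug and lever, against the plate. Lever is still open at (275,370), band at row 169 and marker tip at row ~147. I'll finish the push and check it by colour too.

```bash
cat >> m.py <<'E'
def col(w):
    hsv=cv2.cvtColor(w["frame"],cv2.COLOR_BGR2HSV)
    r=cv2.inRange(hsv,(0,150,60),(8,255,255)); r[300:]=0; r[:,:300]=0;r[:,365:]=0
    y=cv2.inRange(hsv,(20,120,60),(35,255,255)); y[:,:297]=0; y[:,330:]=0; y[250:]=0
    a=np.argwhere(r).mean(0)[::-1]; b=np.argwhere(y); t=b[b[:,1]>=b[:,1].max()-6].mean(0)[::-1]
    print("col band",a,"tip",t,"diff mm",1e3*(W2C(wplane(w,a,.085))[1]-W2C(wplane(w,t,.09))[1]))
E
python3 - <<'E'
from m import *
np.set_printoptions(precision=4,suppress=True)
col(look())
y=W2C(arm.current_tool_pos())[1]
arm.move_l(C2W(-.1535,y+.0105,.132),velocity=.04,max_force=25); arm.hold(.3)
print(arm.current_contact_force(),W2C(arm.current_tool_pos()))
col(look("pics/wr4.png")); print(arm.current_clock())
E
```

```text
leg_mark 0.6 [333.2 168.6] [-0.1449 -0.2112]
marker_tip 0.64 [316.8 146.7] [-0.1522 -0.2013]
band-tip mm -9.921486756723608
col band [331.2159 168.4542] tip [307.3947 146.2895] diff mm -10.044773685818132
[-1.7398 -3.6516 -0.33  ] [-0.1536 -0.2639]
leg_mark 0.61 [332.2 168.9] [-0.1454 -0.201 ]
marker_tip 0.95 [316.6 168.9] [-0.1523 -0.2005]
band-tip mm -0.5300477363076039
col band [333.5399 168.3212] tip [308.8269 170.3654] diff mm 0.3585970160037144
16.2583
```

```bash
python3 - <<'E'
from m import *
np.set_printoptions(precision=4,suppress=True)
y=W2C(arm.current_tool_pos())[1]
fingers.set_gripper(.062,40); print(arm.current_width(),arm.current_contact_force())
arm.move_l(C2W(-.1455,y,.132),velocity=.04,max_force=25); print(arm.current_contact_force(),W2C(arm.current_tool_pos()))
col(look("pics/wr5.png")); print(arm.current_clock())
E
```

```text
0.06231799184114453 [-1.3633 -4.833   2.4328]
[-6.3287 -5.1966  5.7437] [-0.1464 -0.264 ]
leg_mark 0.73 [312.7 171.2] [-0.1469 -0.202 ]
marker_tip 0.8 [297.5 168.2] [-0.1534 -0.2001]
band-tip mm -1.9048032070659582Traceback (most recent call last):
  File "<stdin>", line 6, in <module>
  File "m.py", line 15, in col
    a=np.argwhere(r).mean(0)[::-1]; b=np.argwhere(y); t=b[b[:,1]>=b[:,1].max()-6].mean(0)[::-1]
                                                                  ~~~~~~~~~~^^
    return umr_maximum(a, axis, None, out, keepdims, initial, where)
ValueError: zero-size array to reduction operation maximum which has no identity
```

View pics/wr5.png

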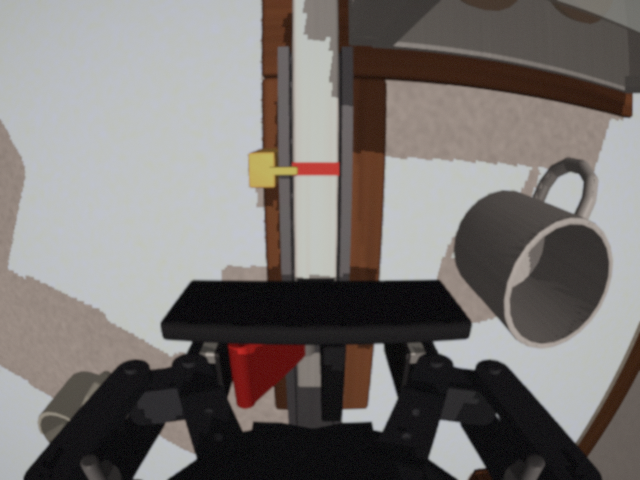

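Band (row 168.5) and marker (row 170) are level, and the lever is still open with the left finger touching it. Now I'll pinch.

```bash
sed -i 's/y\[:,:297\]=0/y[:,:277]=0/; s/r\[:,:300\]=0/r[:,:288]=0/' m.py; python3 - <<'E'
from m import *
np.set_printoptions(precision=4,suppress=True)
fingers.set_gripper(.0,40); arm.hold(.3); print(arm.current_width(),arm.current_contact_force(),W2C(arm.current_tool_pos()))
w=look("pics/wr6.png"); print(arm.current_clock()); col(w)
t=vision.camera("scene")
cv2.imwrite("pics/sc6.png",cv2.resize(t["frame"][180:340,140:440],(800,427),interpolation=cv2.INTER_CUBIC))
E
```

```text
0.018901537964331215 [ 4.1019 -3.0487  3.4404] [-0.1447 -0.2642]
marker_tip 0.74 [294.2 170.5] [-0.153  -0.2014]
18.025
col band [315.6159 167.1232] tip [288.7358 169.8679] diff mm 0.5944935336732737
```

View pics/wr6.png

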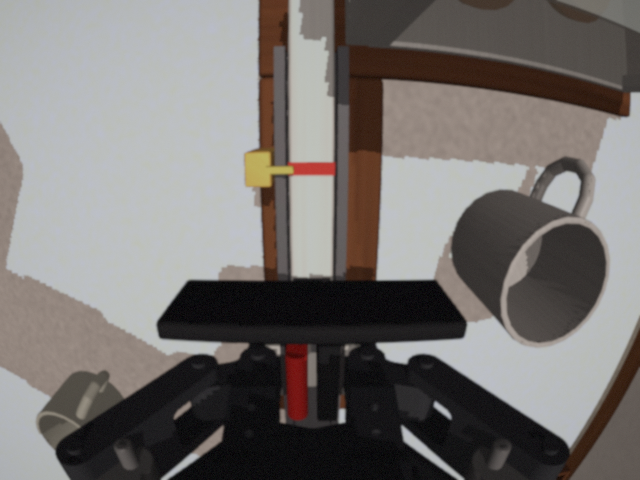

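View pics/sc6.png

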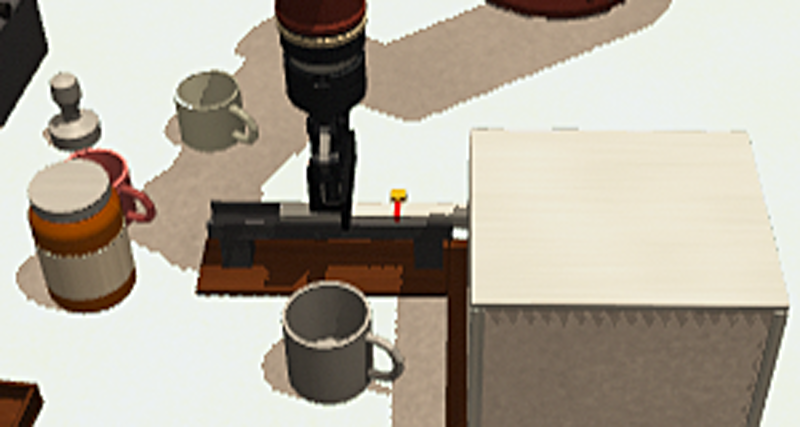

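Lever upright at (297,385), jaws shut to 19 mm (20 mm nominal), band level with the marker in both views (scene: both at column 397). Door not protruding, bystanders unmoved. Handing in.

```bash
python3 - <<'E'
from m import *
arm.hold(.3); col(vision.camera("wrist")); print(arm.current_width(),arm.current_contact_force(),arm.current_clock()); arm.hand_in()
E
```

```text
col band [315.34105263 166.90736842] tip [288.69230769 169.80769231] diff mm 0.6644230029058951
0.0190097989724545 [ 3.87613298 -5.2034968   4.04877355] 18.425
the job is handed in; nothing more can be done
```

I pushed the door shut, slid the leg out about 57 mm to the marker with the lever open, then pinched the lever closed. I handed the job in at 18.4 s, still gripping lever and handle together with the grip set to 40 N.

**Last checks:**
- **Leg position:** the band was +0.7 mm from the marker tip by colour in the wrist camera. Band and marker also lined up in the scene camera.
- **Lever and grip:** the jaws stood at 19.0 mm over lug and lever (20 mm nominal), and the lever looked upright. Finger forces can't be read directly. There was about 4 N of sideways imbalance, small against the 40 N grip.
- **Door:** it lay parallel to the case front after two firm pushes, and no longer stuck out in the last scene view. I had no direct reading of its angle.
- **Other objects:** those in the last pictures looked unmoved; the syrup bottle was not in them.

**Misses and disagreements:**
- **Failed checks:** the first three tries at fitting the case pose from the roof failed because of depth noise and stray surfaces; the fourth fitted well. One colour check also failed because its search window missed the marker, and I widened it.
- **Band offset:** before the pinch the network put the band 1.9 mm short of the marker, while the picture showed it level. In the check just after the pinch, it no longer found the band.

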